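Tilt the trunnion table to 60 degrees and pin it

ROBOT

A 7-joint arm with a two-finger parallel gripper is mounted at the origin on a cart in front of the work surface, level with it; the furniture and walls round the work are solid. World frame = base frame: x ahead of the robot, y to its left, z up, the work surface at z = 0. Lengths are in m, angles in rad, forces in N, time in s.
With the tool pointing down it reaches from about 0.425 to 0.8 m from the base axis. Payload 8.3 kg.
Tool frame: the origin (TCP) lies midway between the tips of the shut fingers; the grasp point (between the pads) lies 19 mm behind it; z points along the fingers, y is the line along which they close (so a half turn about z gives the same grasp; the last joint's range is limited). The gripper opens to 85 mm and grips with 20 to 120 N. Pads are 22 mm wide; open, the fingers measure 114 mm over their backs; the gripper's body (76 mm by 85 mm) begins 54 mm behind the grasp point. The pads swing forward as they close: fully open they stand 13 mm farther back than shut.
Start: joints at [1.249, 0.383, 0.016, 1.37, -0.006, 1.388, -0.046], TCP at [0.16, -0.604, 0.231] pointing down, gripper open.
Joint ranges: [-2.95, 2.95], [-0.25, 2.06], [-1.52, 1.56], [0.18, 2.33], [-1.44, 4.58], [0.02, 2.06], [-3.01, 3.01]. Speed limits (rad/s): [2.39, 2.39, 3.01, 3.01, 3.14, 3.14, 3.14].

INTERFACE

Orientations are given as a rotation vector (axis times angle).
In Python, from cell import env gives the robot as it stands.
- The arm moves only by the tool servo_tool, never from a script. Its argument "commands" is a list of rows, each an object with "dp": the shift along the tool's x, y, z in cm, a list of three; "rotation": the turn, a rotation vector about the tool's x, y, z in rad, a list of three; "grip": the closure, from -1 (fully open) to 1 (shut). In form: [{"dp": [x, y, z], "rotation": [rx, ry, rz], "grip": grip}, ...]. A call has 1 to 5 rows; each row is the pose to reach, as a shift and turn from the pose commanded when the call began, along the tool's axes at that moment; what a row does not reach only later rows make up. A row lasts 1/8 s, in which the tool goes at most 62.5 mm and 10.7 degrees, less where a joint would pass 70% of its speed; a pose out of reach is approached as far as the arm can. A call with a gripper value outside its range is refused whole. The fingers move at their own pace and stop on an object; "squeeze" is the grip in N (left out, the last holds). Time passes only in rows, so rows that repeat a pose let the fingers close. It gives the time, the measured TCP pose, the force, the opening and the grip force at its end, in the units of the state.
- env.read_state(): the state, without advancing time (a new reading comes with each control period).
- env.grab_frame(name): name is "side" or "top"; returns a dict with "image" (384x512x3 uint8, red, green, blue), "camera_matrix" (3x3 intrinsics, pixels), "camera_from_world" (4x4, takes a point from world to camera coordinates). Camera axes: x right, y up, looking along -z (the intrinsics and any distortion apply to the point x, -y, -z); pixel columns grow to the right and rows downward; lengths in m; the calibration is good to about 2 mm. A picture is of the moment at which its call begins. There is no depth.
- env.sign_off(): hands the job in; it is judged then, once.
The state is a dict: "clock": time; "q": joint angles; "qvel": joint speeds; "tau": joint torques, N m; "eef_pos": TCP position; "eef_rot": TCP orientation; "wrist_force": force on the tool from outside, world axes, zero at the start; "moment": the same for the moment, N m; "finger_gap": finger opening in m; "grasp_force": force on a finger pad.
Only numpy, scipy, OpenCV 4.12 (cv2) and the standard library are available. Lean on these libraries where they do the work, as an engineer would, in place of code of your own. Each camera call takes 0.05 s, during which the arm holds its last target. There are 200 camera calls.

TASK

The tilting table is parked level, locked by the upright pin with the red handle. Draw the pin out, lay it down on the bench, lift the table by its black handle bar to a tilt of 60 degrees (the middle one of the three holes of its index plate then lies behind the hole in the front cheek) and let go of the bar. Then take the pin again, lying, across its handle and push it fully home, level, through the cheek hole into the index plate so that the table is locked; leave the other things on the bench where they are.

Things in the scene. Friction and masses are not known exactly. Their poses are not given: they have to be found in the camera images.
- lock_hole (a point): Centre of the mouth of the 15 mm locking hole on the outer face (towards the robot) of the fixture's aluminium front cheek, 135 mm above the bench. x axis: level into the hole, the way the pin goes in; y left, z up. The cheek is 20 mm thick, 50 mm wide, 160 mm high. The fixture does not move in a run but stands and faces differently each time.
- frame: Point on the bench under the middle of the trunnion axis, 75 mm along lock_hole's x from the mouth; axes as lock_hole. The grey base is 170 mm along x, 12 mm high, from 35 mm left (+y) to 85 mm right of this point; rear cheek 120 mm high. The trunnion axis runs along x, 85 mm above. A fixed post, 32 mm square, 68 mm high, 60 mm to the right (-y), takes the parked pin.
- index_hole (a point): Middle (60 degree) hole of the steel index plate, which is 8 mm thick, lies 2 mm behind the front cheek and turns with the table. It has three 15 mm holes 30 degrees apart, 50 mm from the trunnion axis, for 30, 60 and 90 degrees; elsewhere it is solid. The point is on its face; at 60 degrees it lies 22 mm along x from lock_hole. Axes turn with the table.
- table (a joint): Tilt of the blue table about the trunnion axis in rad: 0 level (as parked; handle bar on the right, -y), growing to 1.6 as the bar is lifted; 1.047 (60 degrees) is wanted. It stays where it is left (friction 0.2 N m, some 2 N at the bar). The pin's tapered nose pulls it into line from a few degrees off.
- handle_bar (a point): Middle of the table's black round handle bar, 12 mm thick, 56 mm long, parallel to the trunnion axis (x axis of frame) and 120 mm from it, on two 8 mm rods that start at its ends. The point turns with the table: 85 mm above the bench at 0, 189 mm at 60 degrees. 44 mm are free between the bar and the table's steel lug.
- pin_handle (a point): Centre of the pin's red handle, a square bar 20 x 20 x 75 mm; z axis along the pin from nose to handle end, x and y square to its flats. About 0.12 kg. At the start it stands upright, handle up, the nose through the table's lug (top 91 mm above the bench) into the post: raise it 45 mm to be clear. Lying, this point is 10 mm above the bench.
- pin_tip (a point): End of the pin's steel nose, 82.5 mm from pin_handle; the same axes. The nose is 12 mm thick, 45 mm long with a 4 mm taper at its end, and starts at the handle's square shoulder, which stops against the cheek. Fully home the tip is 45 mm past lock_hole.
- weight_big_c (a point): Brass knob weight 36 mm wide, 40 mm high, standing on the bench; the point is its centre. Leave it alone. The tall equipment along the left is fixed; cross it with the fingertips 0.25 m or more above the bench.
- weight_small_c (a point): Brass knob weight 28 mm wide, 34 mm high; centre. Leave it alone.
- black_tape_c (a point): Black roll of tape lying flat, 59 mm wide, 19 mm high; centre. Leave it alone.
- spanner_c (a point): Steel spanner, 150 mm long, 6 mm high, lying near the bench's front edge; its middle. Leave it alone. The bench between it and the fixture is free (over 100 mm), room for laying the pin, up to the thin black cable left of the fixture (about y = -0.23).
- plastic_syringe_c (a point): Cream plastic syringe, 116 mm long, 24 mm high; its middle. Leave it alone.
Not all that is in view belongs to the job. Of the things like the part that bears pin_handle, leave any that is purple; of the rest the larger one is meant.

How it is judged:
On the way, in this order (a step that is already met when the one before it is completed fails the run):
1. the pin lies flat on the bench, let go of, with the table still level (height (world z) of pin_handle below 0.02 m and angle between pin_handle's own z axis and vertical between 1.4 and 1.74 rad and contact force between the fingers and pin below 0.1 N and value of joint table below 0.2 rad), for 0.2 s.
2. the table is tilted to 60 degrees (within 9 degrees) and let go of, the pin still lying on the bench (value of joint table between 0.89 and 1.2 rad and contact force between the fingers and frame below 0.1 N and height (world z) of pin_handle below 0.02 m), for 0.2 s.
At the end, for the whole second after the job is handed in: The pin sits level in the cheek hole, its shoulder within 5 mm of the cheek (tip at least 40 mm past the mouth, within 8 mm of the hole's axis, within 11 degrees of its direction), through the middle hole of the index plate: the table is locked at 60 degrees within 6 degrees; the pin is at rest (x of pin_tip in the frame of lock_hole above 0.04 m and y of pin_tip in the frame of lock_hole between -0.008 and 0.008 m and z of pin_tip in the frame of lock_hole between -0.008 and 0.008 m and angle between the z axis of pin_handle and the x axis of lock_hole, either way round below 0.2 rad and value of joint table between 0.947 and 1.147 rad and linear speed of pin below 0.02 m/s); the robot touches nothing.
It fails at once if one of the other things is moved by more than 30 mm (distance of any of weight_big_c, weight_small_c, black_tape_c, spanner_c, plastic_syringe_c from where it was at the start of the episode above 0.03 m).
It also fails if it takes over 72 s, if anything falls off the work surface, if the arm or the gripper's body presses on something with over 40 N, if the wrist force passes 120 N, or if a joint passes its speed limit or range.

## Working session

There is one attempt and no reset: what is moved stays moved. The work goes in short steps, Python scripts to look and compute and a tool call to move; the robot and the scene stay as the last step left them, time stands still between calls to the robot, and variables do not carry over. Pictures are saved under pics/ and viewed, at most 10 in all, crops included, and the job is handed in when it is done.

Besides the shell and the picture viewer there is one more tool, called after "Call:" as name(argument=value, ...), one argument or row to a line, values as JSON. servo_tool: Moves the arm, as the interface text tells. Its arguments: {"type":"object","properties":{"commands":{"type":"array"},"squeeze":{"type":"number"}},"required":["commands"]}

```bash
ls; mkdir -p pics; cat > h.py <<'E'
import numpy as np, cv2
from scipy.spatial.transform import Rotation as R
from cell import env
def ray(f,uv):
    K=f["camera_matrix"];T=f["camera_from_world"]
    x=np.linalg.solve(K,[uv[0],uv[1],1.]); d=np.array([x[0],-x[1],-x[2]])
    Ri=T[:3,:3].T
    return -Ri@T[:3,3], Ri@d/np.linalg.norm(d)
def onz(f,uv,z):
    o,d=ray(f,uv); return o+d*(z-o[2])/d[2]
def tri(f1,a,f2,b):
    o1,d1=ray(f1,a);o2,d2=ray(f2,b)
    s=np.linalg.lstsq(np.c_[d1,-d2],o2-o1,rcond=None)[0]
    p,q=o1+s[0]*d1,o2+s[1]*d2
    return (p+q)/2,np.linalg.norm(p-q)
def proj(f,p):
    T=f["camera_from_world"];c=T[:3,:3]@np.array(p)+T[:3,3]
    u=f["camera_matrix"]@np.array([c[0],-c[1],-c[2]]);return u[:2]/u[2]
def save(f,n,s=1,box=None):
    im=cv2.cvtColor(f["image"],cv2.COLOR_RGB2BGR)
    if box: im=im[box[1]:box[3],box[0]:box[2]]
    cv2.imwrite("pics/"+n,cv2.resize(im,None,fx=s,fy=s,interpolation=cv2.INTER_CUBIC))
E
python3 - <<'E'
from h import *
import pickle
a=env.grab_frame("side");b=env.grab_frame("top")
pickle.dump((a,b),open("f0.pkl","wb"))
for f,n in((a,"side0.png"),(b,"top0.png")):
    save(f,n,1.5); T=f["camera_from_world"]
    print(n,-T[:3,:3].T@T[:3,3],f["camera_matrix"][0],-T[2,:3],[k for k in f])
print(env.read_state())
E
```

```text
pics
side0.png [ 0.41651864 -1.05366717  0.57579192] [424.87804914   0.         253.3363998 ] [ 0.11061056  0.87916344 -0.46350507] ['image', 'camera_matrix', 'camera_from_world']
top0.png [ 0.36353459 -0.14039624  1.14377627] [358.75588677   0.         259.30649231] [ 0.18910196 -0.00588911 -0.9819398 ] ['image', 'camera_matrix', 'camera_from_world']
{'clock': 0.1, 'q': array([ 1.24911978,  0.38415267,  0.01639232,  1.37102499, -0.00629588,
        1.38822404, -0.04655611]), 'qvel': array([ 0.00095243, -0.00316531, -0.00096306, -0.00199765,  0.00047683,
       -0.00036637,  0.00077622]), 'tau': array([ 3.77447315e-03, -6.29126000e+01,  8.47831909e-01, -3.72758281e+01,
        1.67099474e-02,  1.02536913e-02, -5.66588790e-05]), 'eef_pos': array([ 0.15984616, -0.6037464 ,  0.2303908 ]), 'eef_rot': array([-3.11360846e+00, -4.05115360e-01,  4.12144588e-04]), 'wrist_force': array([ 1.0196147 , -0.39685549,  0.34686813]), 'moment': array([-0.00799814, -0.00165646,  0.03520161]), 'grasp_force': 0.0, 'finger_gap': 0.08553599099695343}
```

View pics/side0.png

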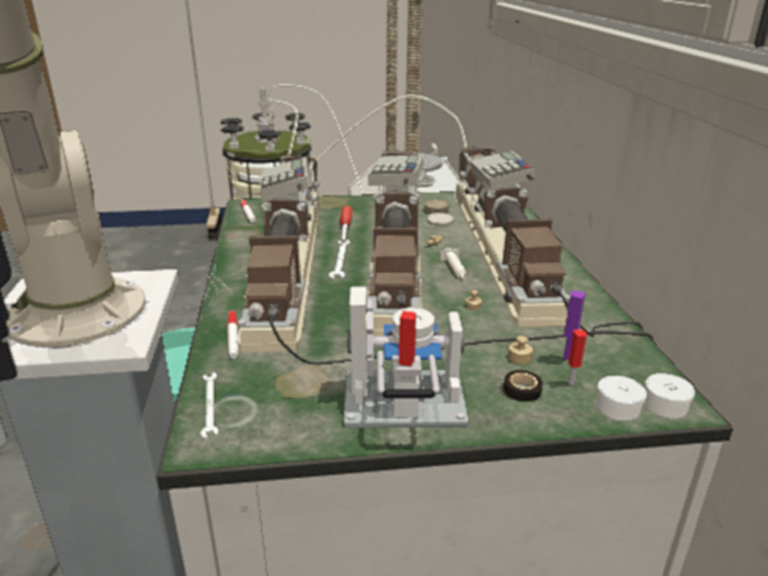

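View pics/top0.png

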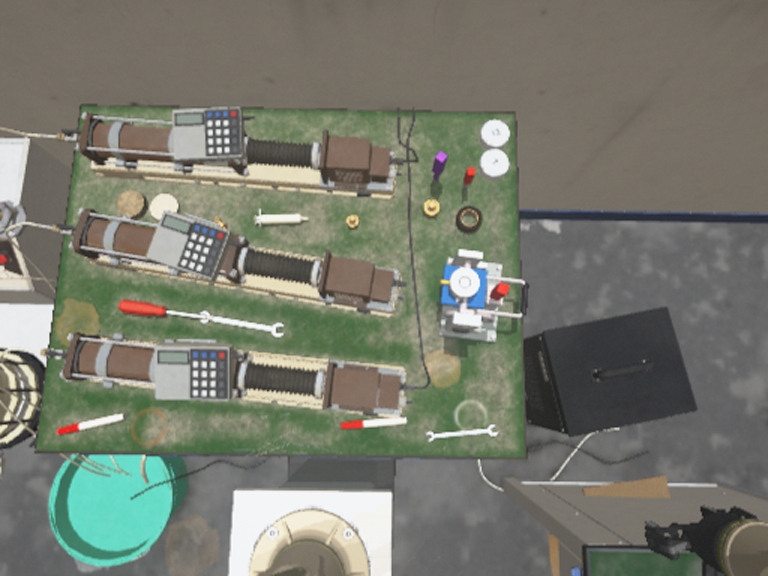

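The side view shows three pin-like things: purple at (573,325), small red at (577,350), and large red at (407,338), which stands in the fixture. I leave the purple one, and of the two reds the large one at (407,338) (top view (500,292)) is meant. The crops will confirm this and give fixture corners.

```bash
python3 - <<'E'
from h import *
import pickle
a,b=pickle.load(open("f0.pkl","rb"))
def crop(f,box,s):
    im=cv2.cvtColor(f["image"],cv2.COLOR_RGB2BGR)[box[1]:box[3],box[0]:box[2]]
    return cv2.resize(im,None,fx=s,fy=s,interpolation=cv2.INTER_CUBIC)
cv2.imwrite("pics/c0.png",np.hstack([crop(a,(220,185,325,290),4),crop(b,(285,160,360,235),5.6)[:420,:380]]))
for n,f,box in(("side",a,(220,180,420,290)),("top",b,(280,90,360,235))):
    hsv=cv2.cvtColor(f["image"],cv2.COLOR_RGB2HSV)
    m=((hsv[...,0]<8)|(hsv[...,0]>172))&(hsv[...,1]>170)&(hsv[...,2]>70)
    k=np.zeros_like(m);k[box[1]:box[3],box[0]:box[2]]=1;m=(m&k).astype(np.uint8)
    n_,l,st,c=cv2.connectedComponentsWithStats(m)
    for i in range(1,n_):
        if st[i,4]>8: print(n,st[i],c[i].round(1))
E
```

```text
side [266 208  11  35 306] [271.  225.2]
side [380 220  11  25 192] [384.5 231.5]
top [311 112   6   5  24] [313.3 114.2]
top [331 189   8   8  46] [334.7 192.3]
```

View pics/c0.png

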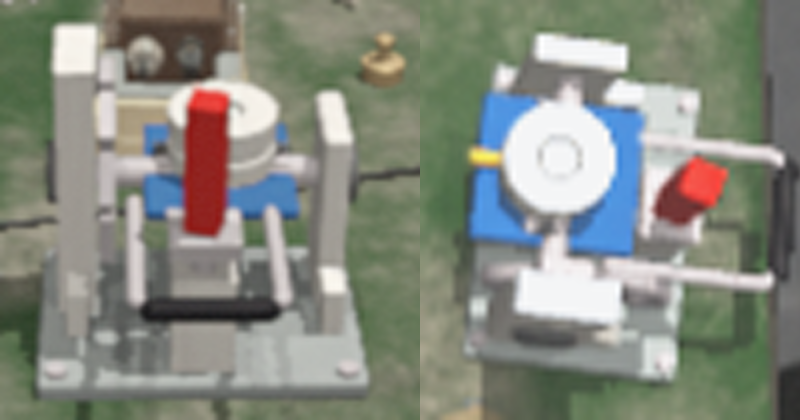

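The crop confirms it: the large red handle, side crop (207,160) and top crop (695,190), stands in the fixture's post. Next I measure the fixture's axes from several features.

```bash
python3 - <<'E'
from h import *
import pickle
a,b=pickle.load(open("f0.pkl","rb"))
S=lambda u,v:(220+u/4-.375,185+v/4-.375); T=lambda u,v:(285+(u-420)/5.6-.4,160+v/5.6-.4)
def show(n,p,q=None):
    s=n+" "+str([x.round(4).tolist() for x in p])
    d=p[1]-p[0]; print(s,"len",np.linalg.norm(d[:2]).round(4),"ang",np.degrees(np.arctan2(d[1],d[0])).round(1))
show("front cheek far(-x)edge z.16",[onz(b,T(617,320),.16),onz(b,T(514,313),.16)])
show("front cheek inner edge z.16",[onz(b,T(622,275),.16),onz(b,T(519,268),.16)])
show("rear cheek outer z.12",[onz(b,T(628,42),.12),onz(b,T(540,33),.12)])
show("rear cheek inner z.12",[onz(b,T(625,70),.12),onz(b,T(535,65),.12)])
show("bar z.085 top",[onz(b,T(783,277),.085),onz(b,T(785,158),.085)])
show("bar z.085 side",[onz(a,S(147,310),.085),onz(a,S(275,308),.085)])
for s_,t_ in(((147,310),(783,277)),((275,308),(785,158))): print("bar tri",tri(a,S(*s_),b,T(*t_)))
show("base front edge top z.012",[onz(b,T(672,378),.012),onz(b,T(470,350),.012)])
show("base right edge side z.006",[onz(a,S(38,390),.006),onz(a,S(366,390),.006)])
show("front cheek near top edge side z.16",[onz(a,S(53,74),.16),onz(a,S(97,72),.16)])
show("rear cheek near top side z.12",[onz(a,S(327,147),.12),onz(a,S(351,147),.12)])
show("rods top",[onz(b,T(640,140),.085),onz(b,T(780,158),.085)])
show("rods2 top",[onz(b,T(605,267),.085),onz(b,T(770,283),.085)])
# handle top face
print("pin top tri",tri(a,S(209,97),b,T(704,183)),"bottom side",S(207,232))
for z in(.16,.165,.17,.175): print(z,onz(a,S(209,97),z),onz(b,T(704,183),z))
E
```

```text
front cheek far(-x)edge z.16 [[0.4722, -0.314, 0.16], [0.4748, -0.2634, 0.16]] len 0.0507 ang 87.0
front cheek inner edge z.16 [[0.4945, -0.3169, 0.16], [0.4972, -0.266, 0.16]] len 0.0509 ang 87.0
rear cheek outer z.12 [[0.6232, -0.3293, 0.12], [0.6272, -0.2831, 0.12]] len 0.0464 ang 85.0
rear cheek inner z.12 [[0.608, -0.3275, 0.12], [0.6099, -0.2803, 0.12]] len 0.0472 ang 87.7
bar z.085 top [[0.5049, -0.416, 0.085], [0.5693, -0.4192, 0.085]] len 0.0645 ang -2.8
bar z.085 side [[0.5032, -0.4153, 0.085], [0.5633, -0.4209, 0.085]] len 0.0603 ang -5.3
bar tri (array([ 0.50397082, -0.41584448,  0.08550823]), np.float64(0.0016736744290236536))
bar tri (array([ 0.56655851, -0.41906993,  0.08405614]), np.float64(0.0058271196374246985))
base front edge top z.012 [[0.4564, -0.3706, 0.012], [0.4702, -0.2569, 0.012]] len 0.1145 ang 83.0
base right edge side z.006 [[0.4533, -0.3719, 0.006], [0.6197, -0.3917, 0.006]] len 0.1676 ang -6.8
front cheek near top edge side z.16 [[0.4682, -0.3181, 0.16], [0.4901, -0.3186, 0.16]] len 0.0219 ang -1.3
rear cheek near top side z.12 [[0.6049, -0.3384, 0.12], [0.617, -0.3398, 0.12]] len 0.0122 ang -6.7
rods top [[0.5779, -0.3413, 0.085], [0.5693, -0.4165, 0.085]] len 0.0757 ang -96.5
rods2 top [[0.5087, -0.3214, 0.085], [0.5016, -0.409, 0.085]] len 0.0879 ang -94.6
pin top tri (array([ 0.54034177, -0.35749995,  0.16475117]), np.float64(0.0003432145432482854)) bottom side (271.375, 242.625)
0.16 [ 0.541593   -0.34949844  0.16      ] [ 0.5413747  -0.35857143  0.16      ]
0.165 [ 0.54008895 -0.35796624  0.165     ] [ 0.54047084 -0.35746256  0.165     ]
0.17 [ 0.5385849  -0.36643404  0.17      ] [ 0.53956697 -0.35635369  0.17      ]
0.175 [ 0.53708085 -0.37490184  0.175     ] [ 0.53866311 -0.35524483  0.175     ]
```

```bash
cat >> h.py <<'E'
def down(yaz):  # tool z down, tool y at azimuth yaz (deg)
    a=np.radians(yaz);y=np.array([np.cos(a),np.sin(a),0]);z=np.array([0,0,-1.]);return R.from_matrix(np.c_[np.cross(y,z),y,z])
def go(p,Rt,frm=None):
    s=env.read_state();p0,R0=(s["eef_pos"],R.from_rotvec(s["eef_rot"])) if frm is None else frm
    print("dp cm",(R0.inv().apply(np.array(p)-p0)*100).round(2),"rot",(R0.inv()*Rt).as_rotvec().round(3))
E
python3 - <<'E'
from h import *
import pickle
a,b=pickle.load(open("f0.pkl","rb"))
im=b["image"][184:202,326:344]
hsv=cv2.cvtColor(im,cv2.COLOR_RGB2HSV);print(hsv[...,2]*((hsv[...,1]>150)))
big=cv2.resize(b["image"][180:206,322:348],None,fx=8,fy=8,interpolation=cv2.INTER_CUBIC)
m=((big[...,0]>190)&(big[...,1]<110)).astype(np.uint8)
c=max(cv2.findContours(m,0,2)[0],key=cv2.contourArea);r=cv2.minAreaRect(c);bx=cv2.boxPoints(r)/8-.44+[322,180]
P=[onz(b,q,.165) for q in bx];print([p.round(4) for p in P],np.mean(P,0))
for i in range(4):
    d=P[(i+1)%4]-P[i];print(np.linalg.norm(d).round(4),np.degrees(np.arctan2(d[1],d[0])).round(1))
for n,uv in(("spanL",(430,436)),("spanR",(495,431)),("cable",(428,380)),("cable2",(415,300)),("benchcorner",(525,456))): print(n,onz(b,np.array(uv)/1.5,0).round(3))
go([.54,-.3575,.27],down(-17))
E
```

```text
[[  0   0   0   0   0   0   0   0   0   0   0   0   0   0   0   0   0   0]
 [  0   0   0   0   0   0   0   0   0   0   0   0   0   0   0   0   0   0]
 [  0   0   0   0   0   0   0   0   0   0   0   0   0   0   0   0   0   0]
 [  0   0   0   0   0   0   0   0   0   0   0   0   0   0   0   0   0   0]
 [  0   0   0   0   0   0   0   0 223   0   0   0   0   0   0   0   0   0]
 [  0   0   0   0   0   0   0 242 244 239 229   0   0   0   0   0   0   0]
 [  0   0   0   0   0   0 191 245 245 245 245 241 232 218   0   0   0   0]
 [  0   0   0   0   0 149 235 245 245 245 245 245 244 222   0   0   0   0]
 [  0   0   0   0   0 171 244 245 245 245 245 245 242   0   0   0   0   0]
 [  0   0   0   0   0 191 245 245 245 245 245 245 238   0   0   0   0   0]
 [  0   0   0   0   0 155 221 240 245 245 245 243 202   0   0   0   0   0]
 [  0   0   0   0   0   0 136 182 214 231 243 241   0   0   0   0   0   0]
 [  0   0   0   0   0   0   0   0   0 157 199 198   0   0   0   0   0   0]
 [  0   0   0   0   0   0   0   0   0   0   0   0   0   0   0   0   0   0]
 [  0   0   0   0   0   0   0   0   0   0   0   0   0   0   0   0   0   0]
 [  0   0   0   0   0   0   0   0   0   0   0   0   0   0   0   0   0   0]
 [  0   0   0   0   0   0   0   0   0   0   0   0   0   0   0   0   0   0]
 [  0   0   0   0   0   0   0   0   0   0   0   0   0   0   0   0   0   0]]
[array([ 0.5358, -0.3435,  0.165 ]), array([ 0.5548, -0.3512,  0.165 ]), array([ 0.5476, -0.37  ,  0.165 ]), array([ 0.5286, -0.3623,  0.165 ])] [ 0.54166798 -0.35675007  0.165     ]
0.0205 -22.1
0.0201 -111.0
0.0205 157.7
0.0201 69.1
spanL [ 0.26  -0.236  0.   ]
spanR [ 0.272 -0.37   0.   ]
cable [ 0.373 -0.232  0.   ]
cable2 [ 0.542 -0.204  0.   ]
benchcorner [ 0.224 -0.431  0.   ]
dp cm [ 43.05 -14.08  -3.94] rot [-2.000e-03 -1.000e-03 -1.015e+00]
```

Call:
servo_tool(
  commands=[
    {"dp": [5.4,-1.8,-2],"rotation": [0,0,-0.12],"grip": -1},
    {"dp": [10.8,-3.5,-3.9],"rotation": [0,0,-0.24],"grip": -1},
    {"dp": [16.2,-5.3,-3.9],"rotation": [0,0,-0.36],"grip": -1},
    {"dp": [21.6,-7,-3.9],"rotation": [0,0,-0.48],"grip": -1},
    {"dp": [27,-8.8,-3.9],"rotation": [0,0,-0.6],"grip": -1},
  ],
  squeeze=60,
)

```text
clock: 0.72
eef_pos: [0.3996, -0.4487, 0.27]
eef_rot: [-2.853, -1.313, 0.0]
wrist_force: [1.5, -0.4, -0.3]
finger_gap: 0.0857
grasp_force: 0.0
```

```bash
python3 -c "
from h import *
s=env.read_state();print(s['clock'],s['eef_pos'],s['q'],s['wrist_force'])
go([.541,-.357,.24],down(-21.5))"
```

```text
0.725 [ 0.39962522 -0.44873777  0.26997006] [ 0.94432566  0.327391   -0.20571215  1.36525165  0.06613546  1.456249
  0.03338831] [ 1.47914435 -0.40280561 -0.26051091]
dp cm [16.16  4.77  3.  ] rot [-0.001 -0.    -0.333]
```

Call:
servo_tool(
  commands=[
    {"dp": [5.5,1.6,0],"rotation": [0,0,-0.11],"grip": -0.4},
    {"dp": [11,3.2,0],"rotation": [0,0,-0.22],"grip": -0.4},
    {"dp": [16.2,4.8,1],"rotation": [0,0,-0.333],"grip": -0.4},
    {"dp": [16.2,4.8,3],"rotation": [0,0,-0.333],"grip": -0.4},
    {"dp": [16.2,4.8,3],"rotation": [0,0,-0.333],"grip": -0.4},
  ],
)

```text
clock: 1.35
eef_pos: [0.5399, -0.3579, 0.2378]
eef_rot: [-2.596, -1.762, 0.003]
wrist_force: [-1.2, -0.9, -0.6]
finger_gap: 0.06
grasp_force: 0.0
```

```bash
python3 - <<'E'
from h import *
s=env.read_state();print(s['clock'],s['eef_pos'],s['q'],s['finger_gap'])
a=env.grab_frame("side");b=env.grab_frame("top")
save(a,"s1.png",4,(200,110,330,250))
go([.541,-.357,.126],down(-21.5))
E
```

```text
1.35 [ 0.53986558 -0.35790413  0.23779669] [ 0.74779899  0.45612127 -0.31440983  1.27000448  0.13746177  1.44104269
  0.06703837] 0.06004695968719163
dp cm [2.900e-01 1.000e-02 1.145e+01] rot [-0.001  0.    -0.005]
```

View pics/s1.png

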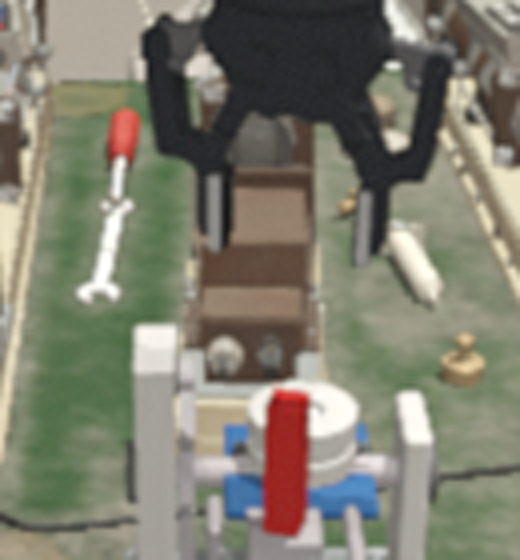

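The gripper stands open and centred over the red handle: fingers in the crop at (215,210) and (370,225), pin at (288,460). I go down and grip.

Call:
servo_tool(
  commands=[
    {"dp": [0.2,0,4.5],"rotation": [0,0,0],"grip": -0.4},
    {"dp": [0.2,0,9],"rotation": [0,0,0],"grip": -0.4},
    {"dp": [0.2,0,11.3],"rotation": [0,0,0],"grip": -0.4},
    {"dp": [0.2,0,11.3],"rotation": [0,0,0],"grip": 1},
    {"dp": [0.2,0,11.3],"rotation": [0,0,0],"grip": 1},
  ],
)

```text
clock: 2.08
eef_pos: [0.5419, -0.358, 0.1295]
eef_rot: [2.599, 1.76, 0.002]
wrist_force: [-0.3, 0.4, 0.1]
finger_gap: 0.0238
grasp_force: 0.0
```

Call:
servo_tool(
  commands=[
    {"dp": [0,0,0],"rotation": [0,0,0],"grip": 1},
    {"dp": [0,0,0],"rotation": [0,0,0],"grip": 1},
  ],
)

```text
clock: 2.33
eef_pos: [0.5421, -0.3577, 0.1295]
eef_rot: [2.598, 1.761, 0.001]
wrist_force: [-2.0, -0.1, 7.3]
finger_gap: 0.0194
grasp_force: 59.7
```

Call:
servo_tool(
  commands=[
    {"dp": [0,0,-1.5],"rotation": [0,0,0],"grip": 1},
    {"dp": [0,0,-3],"rotation": [0,0,0],"grip": 1},
    {"dp": [0,0,-5],"rotation": [0,0,0],"grip": 1},
    {"dp": [0,0,-8],"rotation": [0,0,0],"grip": 1},
    {"dp": [0,0,-11],"rotation": [0,0,0],"grip": 1},
  ],
)

```text
clock: 2.95
eef_pos: [0.5415, -0.3566, 0.2393]
eef_rot: [2.599, 1.763, 0.001]
wrist_force: [0.6, -0.2, -1.5]
finger_gap: 0.0194
grasp_force: 58.7
```

```bash
python3 - <<'E'
from h import *
s=env.read_state();print(s['clock'],s['eef_pos'],s['q'],s['finger_gap'],s['wrist_force'])
az=-37.
go([.40,-.32,.26],down(az-90))
t=np.radians(62)
Rt=down(az-90)*R.from_rotvec([0,t,0])
go([.40,-.32,.22],Rt,(np.array([.40,-.32,.26]),down(az-90)))
E
```

```text
2.95 [ 0.54148844 -0.3566291   0.23929266] [ 0.74636211  0.45280979 -0.31572435  1.27153067  0.13728955  1.43744352
  0.06370917] 0.019358848988696067 [ 0.59976876 -0.19503141 -1.48783438]
dp cm [ -1.83 -14.5   -2.08] rot [ 0.000e+00 -1.000e-03  1.838e+00]
dp cm [0. 0. 4.] rot [-0.     1.082  0.   ]
```

Call:
servo_tool(
  commands=[
    {"dp": [-1,-5,-2],"rotation": [0,0,0],"grip": 1},
    {"dp": [-2,-10.5,-2],"rotation": [0,0,0],"grip": 1},
    {"dp": [-3.1,-16.2,-2],"rotation": [0,0,0],"grip": 1},
    {"dp": [-3.1,-16.2,-2],"rotation": [0,0.17,0],"grip": 1},
    {"dp": [-3.1,-16.2,-2],"rotation": [0,0.34,0],"grip": 1},
  ],
)

```text
clock: 3.58
eef_pos: [0.3797, -0.3251, 0.2602]
eef_rot: [-2.417, -1.644, -0.422]
wrist_force: [0.5, -0.5, -2.0]
finger_gap: 0.0193
grasp_force: 59.4
```

```bash
python3 - <<'E'
from h import *
s=env.read_state();print(s['clock'],s['eef_pos'],s['q'],s['finger_gap'],s['wrist_force'])
Rt=down(-21.5)*R.from_rotvec([0,np.radians(62),0])
go([.379,-.326,.10],Rt)
E
```

```text
3.575 [ 0.37965844 -0.32508323  0.26018768] [ 1.06619673  0.22899217 -0.24602256  1.55853182 -0.25541405  1.50987052
  0.48061012] 0.019344542364934 [ 0.49635906 -0.4779045  -1.97374212]
dp cm [-5.49 -0.1  15.05] rot [0.005 0.739 0.002]
```

Call:
servo_tool(
  commands=[
    {"dp": [0,0,0],"rotation": [0,0.17,0],"grip": 1},
    {"dp": [0,0,0],"rotation": [0,0.34,0],"grip": 1},
    {"dp": [0,0,0],"rotation": [0,0.51,0],"grip": 1},
    {"dp": [0,0,0],"rotation": [0,0.68,0],"grip": 1},
    {"dp": [0,0,0],"rotation": [0,0.74,0],"grip": 1},
  ],
)

```text
clock: 4.2
eef_pos: [0.3784, -0.3269, 0.256]
eef_rot: [-1.895, -1.28, -1.138]
wrist_force: [-0.3, -0.1, -1.6]
finger_gap: 0.0193
grasp_force: 59.5
```

```bash
python3 - <<'E'
from h import *
a=env.grab_frame("side");b=env.grab_frame("top")
s=env.read_state();print(s['clock'],s['eef_pos'],s['q'],s['finger_gap'],s['wrist_force'])
save(a,"s2.png",1.5)
Rt=down(-21.5)*R.from_rotvec([0,np.radians(62),0])
go([.379,-.326,.10],Rt);go([.379,-.326,.05],Rt)
E
```

```text
4.3 [ 0.37901719 -0.32606545  0.25631296] [ 1.28820742  0.61685491 -0.2432166   1.41136008 -0.67129395  1.854162
  0.71437176] 0.019384302115219597 [ 0.11309788  0.30284552 -1.40867126]
dp cm [-13.79   0.02   7.36] rot [ 0.003  0.001 -0.004]
dp cm [-18.2    0.03   9.71] rot [ 0.003  0.001 -0.004]
```

View pics/s2.png

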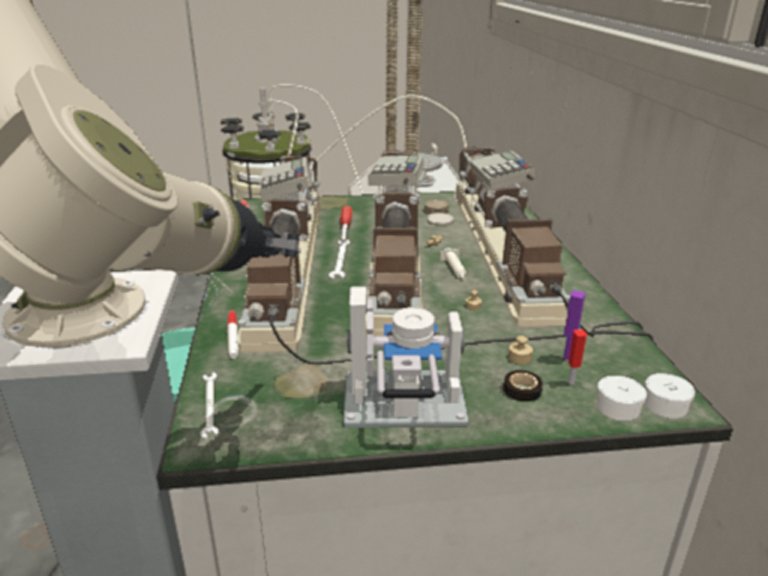

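The arm has the tool tilted sideways at (270,245) and the pin is hidden behind the gripper. The table is still level and the lug is free at (407,372). I go down in steps.

Call:
servo_tool(
  commands=[
    {"dp": [-4.6,0,2.5],"rotation": [0,0,0],"grip": 1},
    {"dp": [-9.2,0,4.9],"rotation": [0,0,0],"grip": 1},
    {"dp": [-13.8,0,7.4],"rotation": [0,0,0],"grip": 1},
    {"dp": [-13.8,0,7.4],"rotation": [0,0,0],"grip": 1},
  ],
)

```text
clock: 4.8
eef_pos: [0.3794, -0.3237, 0.0996]
eef_rot: [-1.892, -1.284, -1.133]
wrist_force: [-0.7, -0.2, -0.4]
finger_gap: 0.0193
grasp_force: 59.4
```

```bash
python3 - <<'E'
from h import *
s=env.read_state();print(s['clock'],s['eef_pos'],s['q'],s['finger_gap'],s['wrist_force'])
Rt=down(-21.5)*R.from_rotvec([0,np.radians(62),0])
go([.379,-.326,.05],Rt)
E
```

```text
4.8 [ 0.37942964 -0.3237466   0.09959166] [ 1.27292687  0.80512403 -0.22277803  1.48730742 -0.60515595  1.65367737
  0.883807  ] 0.019252639599445242 [-0.66497488 -0.16932214 -0.39955818]
dp cm [-4.48  0.06  2.13] rot [-0.     0.001 -0.003]
```

Call:
servo_tool(
  commands=[
    {"dp": [-2.2,0,1.2],"rotation": [0,0,0],"grip": 1},
    {"dp": [-4.2,0,2.2],"rotation": [0,0,0],"grip": 1},
    {"dp": [-4.6,0,2.4],"rotation": [0,0,0],"grip": 1},
    {"dp": [-4.6,0,2.4],"rotation": [0,0,0],"grip": 1},
  ],
)

```text
clock: 5.3
eef_pos: [0.3794, -0.3261, 0.049]
eef_rot: [-1.895, -1.285, -1.136]
wrist_force: [0.2, 0.3, -0.8]
finger_gap: 0.0191
grasp_force: 59.4
```

Call:
servo_tool(
  commands=[
    {"dp": [-0.3,0,0.15],"rotation": [0,0,0],"grip": 1},
    {"dp": [-0.5,0,0.28],"rotation": [0,0,0],"grip": 1},
    {"dp": [-0.5,0,0.28],"rotation": [0,0,0],"grip": 1},
  ],
)

```text
clock: 5.68
eef_pos: [0.3794, -0.3258, 0.0431]
eef_rot: [-1.895, -1.285, -1.136]
wrist_force: [0.3, -0.0, -1.3]
finger_gap: 0.0193
grasp_force: 59.4
```

Call:
servo_tool(
  commands=[
    {"dp": [-0.3,0,0.15],"rotation": [0,0,0],"grip": 1},
    {"dp": [-0.5,0,0.28],"rotation": [0,0,0],"grip": 1},
    {"dp": [-0.5,0,0.28],"rotation": [0,0,0],"grip": 1},
  ],
)

```text
clock: 6.05
eef_pos: [0.3795, -0.3264, 0.0387]
eef_rot: [-1.895, -1.285, -1.138]
wrist_force: [-2.3, -3.4, 6.7]
finger_gap: 0.0192
grasp_force: 60.8
```

```bash
python3 - <<'E'
from h import *
s=env.read_state();print(s['clock'],s['eef_pos'],s['wrist_force'],s['moment'])
b=env.grab_frame("top");a=env.grab_frame("side")
im=np.vstack([cv2.resize(f["image"][y:y+80,x:x+130],None,fx=4.5,fy=3.7) for f,x,y in((b,270,190),(a,130,190))])
cv2.imwrite("pics/c3.png",im[...,::-1])
E
```

```text
6.05 [ 0.37953199 -0.32641431  0.03867933] [-2.31805802 -3.43696349  6.68337495] [ 0.42692431 -0.03209121  0.32867449]
```

View pics/c3.png

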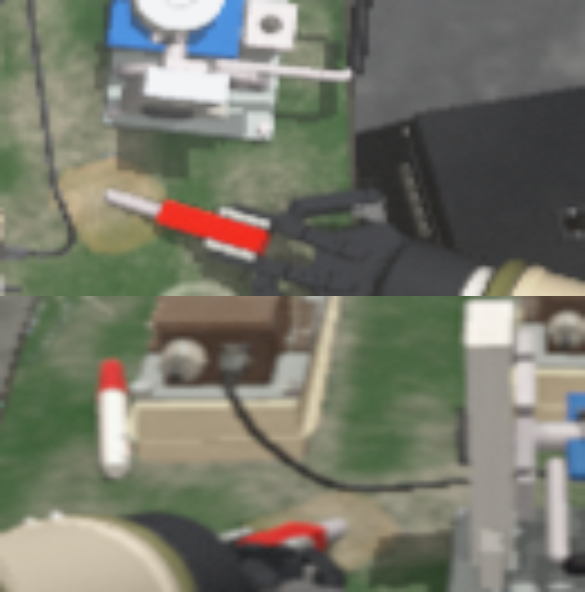

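The nose tip touches the bench at top crop (110,195), with the cable 40 px to its left. I open.

Call:
servo_tool(
  commands=[
    {"dp": [0,0,0],"rotation": [0,0,0],"grip": -0.2},
    {"dp": [0,0,0],"rotation": [0,0,0],"grip": -0.2},
    {"dp": [0,0,0],"rotation": [0,0,0],"grip": -0.2},
    {"dp": [0,0,-2],"rotation": [0,0,0],"grip": -0.2},
    {"dp": [1.5,0,-7],"rotation": [0,0,0],"grip": -0.2},
  ],
)

```text
clock: 6.78
eef_pos: [0.3591, -0.3745, 0.0828]
eef_rot: [-1.889, -1.282, -1.136]
wrist_force: [-0.3, -1.0, 0.2]
finger_gap: 0.0512
grasp_force: 0.0
```

Call:
servo_tool(
  commands=[
    {"dp": [4,0,-4],"rotation": [0,0,0],"grip": -0.2},
    {"dp": [8,0,-7],"rotation": [0,-0.17,0],"grip": -0.2},
    {"dp": [12,0,-9],"rotation": [0,-0.34,0],"grip": -0.2},
    {"dp": [15,0,-9],"rotation": [0,-0.51,0],"grip": -0.2},
    {"dp": [15,0,-9],"rotation": [0,-0.68,0],"grip": -0.2},
  ],
)

```text
clock: 7.4
eef_pos: [0.3573, -0.3847, 0.262]
eef_rot: [-2.388, -1.624, -0.479]
wrist_force: [0.8, 0.6, -0.6]
finger_gap: 0.051
grasp_force: 0.0
```

```bash
python3 - <<'E'
from h import *
s=env.read_state();print(s['clock'],s['eef_pos'],s['wrist_force'],s['finger_gap'])
b=env.grab_frame("top");a=env.grab_frame("side")
def red(f,x0,y0,x1,y1):
    hsv=cv2.cvtColor(f["image"],cv2.COLOR_RGB2HSV)
    m=((hsv[...,0]<8)|(hsv[...,0]>172))&(hsv[...,1]>150)&(hsv[...,2]>70);k=np.zeros_like(m);k[y0:y1,x0:x1]=1
    c=max(cv2.findContours((m&k).astype(np.uint8),0,2)[0],key=cv2.contourArea);return cv2.minAreaRect(c)
r=red(b,285,215,350,290);print(r);P=[onz(b,q,.015) for q in cv2.boxPoints(r)];print(np.mean(P,0),[p.round(3) for p in P])
r2=red(a,165,225,240,290);print(r2,tri(b,r[0],a,r2[0]))
im=np.vstack([cv2.resize(f["image"][y:y+80,x:x+130],None,fx=4.5,fy=3.7) for f,x,y in((b,270,190),(a,130,210))])
cv2.imwrite("pics/c4.png",im[...,::-1])
# bar lift pose
go([.535,-.417,.22],down(-96.5))
E
```

```text
7.4 [ 0.35733159 -0.38467547  0.26196687] [ 0.84024563  0.55719208 -0.58407014] 0.05101440510900382
((318.1551513671875, 251.86209106445312), (23.95469856262207, 6.685031890869141), 21.801406860351562)
[ 0.37900289 -0.33274628  0.015     ] [array([ 0.382, -0.294,  0.015]), array([ 0.402, -0.302,  0.015]), array([ 0.375, -0.371,  0.015]), array([ 0.356, -0.363,  0.015])]
((191.03369140625, 272.22796630859375), (11.517050743103027, 31.168018341064453), 30.256441116333008) (array([ 0.37760281, -0.33397777,  0.00864101]), np.float64(0.0028944944877039155))
dp cm [ 1.19 17.62  5.24] rot [-0.252 -0.34   1.296]
```

View pics/c4.png

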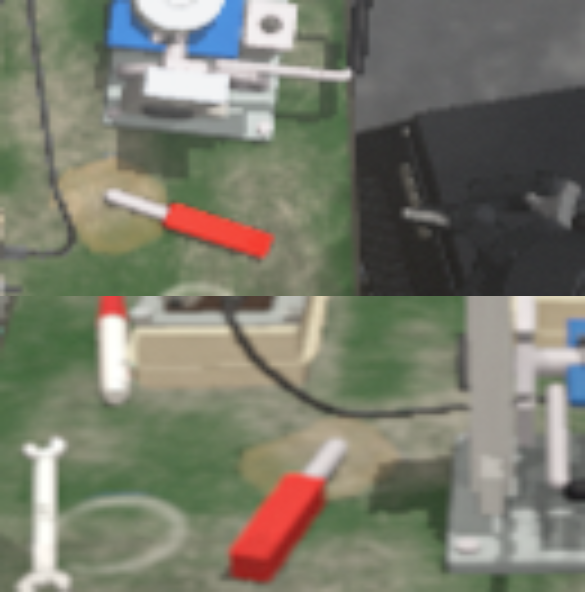

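The pin lies flat on its side: handle centre at top crop (218,230), world (0.379,-0.333), z about 9 mm, nose pointing to azimuth 69 deg. Nothing else has moved. Next is the bar.

Call:
servo_tool(
  commands=[
    {"dp": [0.15,2.2,0.6],"rotation": [-0.031,-0.042,0.162],"grip": 0.2},
    {"dp": [0.3,4.4,1.3],"rotation": [-0.063,-0.085,0.324],"grip": 0.2},
    {"dp": [0.45,6.6,2],"rotation": [-0.094,-0.128,0.486],"grip": 0.2},
    {"dp": [0.6,8.8,2.6],"rotation": [-0.126,-0.17,0.648],"grip": 0.2},
    {"dp": [0.75,11,3.3],"rotation": [-0.158,-0.212,0.81],"grip": 0.2},
  ],
)

```text
clock: 8.12
eef_pos: [0.4649, -0.4076, 0.2291]
eef_rot: [-2.99, -0.54, -0.193]
wrist_force: [0.0, 0.2, 0.6]
finger_gap: 0.0343
grasp_force: 0.0
```

```bash
python3 - <<'E'
from h import *
go([.535,-.417,.18],down(-96.5))
E
```

```text
dp cm [5.5  3.71 5.49] rot [-0.105 -0.122  0.47 ]
```

Call:
servo_tool(
  commands=[
    {"dp": [1.8,1.2,0.5],"rotation": [-0.035,-0.04,0.157],"grip": 0.2},
    {"dp": [3.7,2.5,1.5],"rotation": [-0.07,-0.08,0.313],"grip": 0.2},
    {"dp": [5.5,3.7,3],"rotation": [-0.105,-0.122,0.47],"grip": 0.2},
    {"dp": [5.5,3.7,5.5],"rotation": [-0.105,-0.122,0.47],"grip": 0.2},
    {"dp": [5.5,3.7,5.5],"rotation": [-0.105,-0.122,0.47],"grip": 0.2},
  ],
)

```text
clock: 8.75
eef_pos: [0.5342, -0.4146, 0.1774]
eef_rot: [-3.134, 0.166, 0.005]
wrist_force: [-0.7, 0.2, -0.2]
finger_gap: 0.0344
grasp_force: 0.0
```

```bash
python3 - <<'E'
from h import *
s=env.read_state();print(s['eef_pos'],s['q'])
b=env.grab_frame("top");a=env.grab_frame("side")
im=np.hstack([cv2.resize(f["image"][y:y+110,x:x+90],None,fx=4.4,fy=4.4) for f,x,y in((b,300,150),(a,230,190))])
cv2.imwrite("pics/c5.png",im[...,::-1])
go([.535,-.417,.066],down(-96.5))
E
```

```text
[ 0.53415935 -0.41464619  0.17744095] [ 0.5965587   0.52600181  0.02622026  1.28399113 -0.01488386  1.3363021
 -1.05374445]
dp cm [ 0.02  0.03 11.53] rot [ 0.    -0.002  0.006]
```

View pics/c5.png

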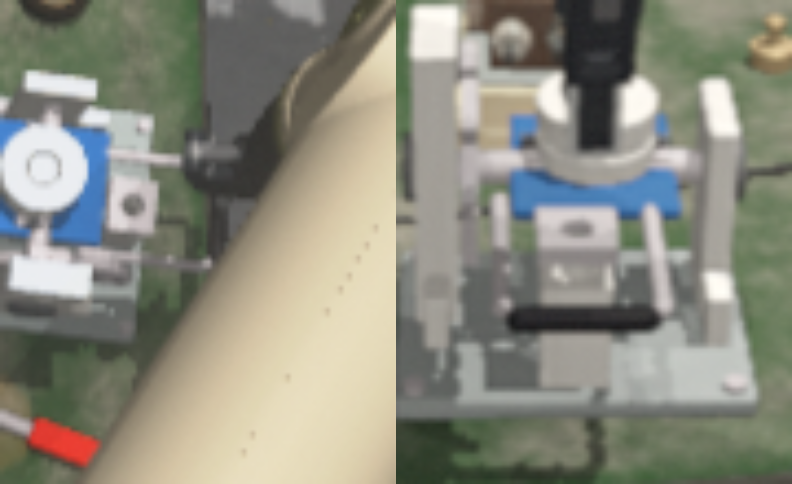

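The near finger is at side crop (597,145), over the bar whose span is (513–660, 318). It is centred between the rods, so I go down.

Call:
servo_tool(
  commands=[
    {"dp": [0,0,4],"rotation": [0,0,0],"grip": 0.2},
    {"dp": [0,0.1,8],"rotation": [0,0,0],"grip": 0.2},
    {"dp": [0,0.1,11.3],"rotation": [0,0,0],"grip": 0.2},
    {"dp": [0,0.1,11.3],"rotation": [0,0,0],"grip": 0.2},
  ],
)

```text
clock: 9.35
eef_pos: [0.5339, -0.417, 0.0671]
eef_rot: [-3.136, 0.169, 0.0]
wrist_force: [-0.5, -0.2, -0.0]
finger_gap: 0.0341
grasp_force: 0.0
```

Call:
servo_tool(
  commands=[
    {"dp": [0,0,0],"rotation": [0,0,0],"grip": 1},
    {"dp": [0,0,0],"rotation": [0,0,0],"grip": 1},
    {"dp": [0,0,0],"rotation": [0,0,0],"grip": 1},
  ],
  squeeze=25,
)

```text
clock: 9.72
eef_pos: [0.537, -0.4176, 0.0716]
eef_rot: [3.134, -0.166, 0.01]
wrist_force: [-2.9, 2.0, 5.4]
finger_gap: 0.0107
grasp_force: 25.3
```

```bash
python3 - <<'E'
from h import *
s=env.read_state();print(s['eef_pos'],s['eef_rot'],s['finger_gap'])
# arc in tool axes: tool y = -frame y, z down
for d in range(10,61,10):
    t=np.radians(d);print(d,"dp",0,(-12*(1-np.cos(t))).round(2),(-12*np.sin(t)).round(2))
E
```

```text
[ 0.53697867 -0.41757465  0.07160812] [ 3.13396187 -0.16614945  0.01030315] 0.010718950334577431
10 dp 0 -0.18 -2.08
20 dp 0 -0.72 -4.1
30 dp 0 -1.61 -6.0
40 dp 0 -2.81 -7.71
50 dp 0 -4.29 -9.19
60 dp 0 -6.0 -10.39
```

Call:
servo_tool(
  commands=[
    {"dp": [0,-0.2,-2.1],"rotation": [0,0,0],"grip": 1},
    {"dp": [0,-0.7,-4.1],"rotation": [0,0,0],"grip": 1},
    {"dp": [0,-1.6,-6],"rotation": [0,0,0],"grip": 1},
    {"dp": [0,-2.8,-7.7],"rotation": [0,0,0],"grip": 1},
    {"dp": [0,-4.3,-9.2],"rotation": [0,0,0],"grip": 1},
  ],
)

```text
clock: 10.35
eef_pos: [0.5412, -0.3783, 0.1652]
eef_rot: [3.127, -0.171, 0.016]
wrist_force: [4.3, -10.2, 4.2]
finger_gap: 0.0109
grasp_force: 24.3
```

Call:
servo_tool(
  commands=[
    {"dp": [0,-1.7,-1.2],"rotation": [0,0,0],"grip": 1},
    {"dp": [0,-1.7,-1.2],"rotation": [0,0,0],"grip": 1},
    {"dp": [0,-1.7,-1.2],"rotation": [0,0,0],"grip": 1},
  ],
)

```text
clock: 10.72
eef_pos: [0.5432, -0.3617, 0.1789]
eef_rot: [3.127, -0.17, 0.019]
wrist_force: [-0.6, -7.9, 13.8]
finger_gap: 0.0111
grasp_force: 25.2
```

```bash
python3 - <<'E'
from h import *
b=env.grab_frame("top");a=env.grab_frame("side")
im=np.hstack([cv2.resize(f["image"][y:y+110,x:x+90],None,fx=4.4,fy=4.4) for f,x,y in((b,280,140),(a,230,170))])
cv2.imwrite("pics/c6.png",im[...,::-1])
E
```

```text
(no output)
```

View pics/c6.png

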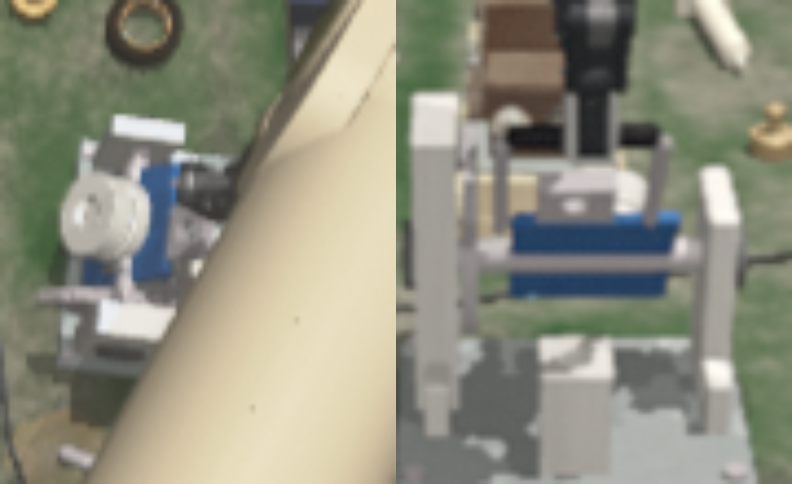

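The table is up: bar at side crop (515–655,135), lug lifted off the post, bar still between the fingers. I measure the tilt.

```bash
cat >> h.py <<'E'
YAW=np.radians(-6.4);ex=np.array([np.cos(YAW),np.sin(YAW),0]);ey=np.array([-ex[1],ex[0],0]);F=np.array([.5478,-.2975,0])
def tilt(f,uv):
    o,d=ray(f,uv);best=[]
    t=np.linspace(.3,1.5,6000);P=o+t[:,None]*d-F
    y=P@ey;z=P[:,2]-.085;r=np.hypot(y,z);i=np.where(np.diff(np.sign(r-.12)))[0]
    return [(round(float(np.degrees(np.arctan2(z[k],-y[k]))),1),round(float(P[k]@ex),4)) for k in i]
E
python3 - <<'E'
from h import *
a=env.grab_frame("side")
for u,v in((515,136),(655,134)): print(tilt(a,(230+(u-396)/4.4-.4,170+v/4.4-.4)))
import pickle
a0,b0=pickle.load(open("f0.pkl","rb"))
for u,v in((147,310),(275,308)): print("at0",tilt(a0,(220+u/4-.4,185+v/4-.4)))
s=env.read_state();print(s['eef_pos'],s['wrist_force'])
E
```

```text
[(57.1, -0.0304), (-179.0, -0.0262)]
[(57.5, 0.0298), (-179.5, 0.0497)]
at0 [(-0.7, -0.0312), (-104.6, -0.0277)]
at0 [(-0.3, 0.0291), (-105.2, 0.0468)]
[ 0.54316121 -0.36185075  0.17875261] [-1.46910616 -7.3458638  14.50204163]
```

Call:
servo_tool(
  commands=[
    {"dp": [0,-0.3,-0.3],"rotation": [0,0,0],"grip": 1},
    {"dp": [0,-0.3,-0.3],"rotation": [0,0,0],"grip": 1},
    {"dp": [0,-0.3,-0.3],"rotation": [0,0,0],"grip": 0.3},
    {"dp": [0,-0.3,-0.3],"rotation": [0,0,0],"grip": 0.2},
    {"dp": [0,-0.3,-0.3],"rotation": [0,0,0],"grip": 0.2},
  ],
)

```text
clock: 11.5
eef_pos: [0.5423, -0.3535, 0.1755]
eef_rot: [3.136, -0.165, 0.005]
wrist_force: [-0.1, 0.3, 0.7]
finger_gap: 0.0343
grasp_force: 0.0
```

Call:
servo_tool(
  commands=[
    {"dp": [0,0,-2],"rotation": [0,0,0],"grip": 0.2},
    {"dp": [0,0,-5],"rotation": [0,0,0],"grip": 0.2},
    {"dp": [0,0,-9],"rotation": [0,0,0],"grip": 0.2},
    {"dp": [0,0,-9],"rotation": [0,0,0],"grip": 0.2},
  ],
)

```text
clock: 12.0
eef_pos: [0.5434, -0.3545, 0.2697]
eef_rot: [3.133, -0.165, 0.015]
wrist_force: [0.6, -1.2, -0.7]
finger_gap: 0.0344
grasp_force: 0.0
```

```bash
python3 - <<'E'
from h import *
b=env.grab_frame("top");a=env.grab_frame("side")
im=a["image"].astype(int)[170:260,230:320]
m=(im.max(2)<55).astype(np.uint8)
n,l,st,c=cv2.connectedComponentsWithStats(m)
for i in range(1,n):
    if st[i,4]>20: print(st[i]+[230,170,0,0,0],(c[i]+[230,170]).round(1),tilt(a,c[i]+[230,170]))
s=env.read_state();print(s['clock'],s['eef_pos'],s['finger_gap'])
go([.379,-.333,.25],down(-20.5))
E
```

```text
[255 196  34   7 145] [270.1 198.8] [(58.8, -0.0048), (178.9, 0.0059)]
12.1 [ 0.54209371 -0.35369883  0.26558403] 0.03425040804457707
dp cm [-16.44  -0.34   1.49] rot [ 0.004 -0.002 -1.319]
```

Call:
servo_tool(
  commands=[
    {"dp": [-3.3,-0.1,0.3],"rotation": [0,0,-0.18],"grip": -0.1},
    {"dp": [-6.6,-0.1,0.6],"rotation": [0,0,-0.36],"grip": -0.1},
    {"dp": [-9.9,-0.2,0.9],"rotation": [0,0,-0.54],"grip": -0.1},
    {"dp": [-13.2,-0.3,1.2],"rotation": [0,0,-0.72],"grip": -0.1},
    {"dp": [-16.4,-0.3,1.5],"rotation": [0,0,-0.9],"grip": -0.1},
  ],
)

```text
clock: 12.72
eef_pos: [0.3776, -0.3328, 0.2484]
eef_rot: [2.893, 1.223, 0.002]
wrist_force: [0.5, 0.4, 0.5]
finger_gap: 0.0467
grasp_force: 0.0
```

Call:
servo_tool(
  commands=[
    {"dp": [0,0,2],"rotation": [0,0,-0.18],"grip": -0.1},
    {"dp": [0,0,5],"rotation": [0,0,-0.36],"grip": -0.1},
    {"dp": [0,0,9],"rotation": [0,0,-0.42],"grip": -0.1},
    {"dp": [0,0,15],"rotation": [0,0,-0.42],"grip": -0.1},
    {"dp": [0,0,15],"rotation": [0,0,-0.42],"grip": -0.1},
  ],
)

```text
clock: 13.35
eef_pos: [0.3762, -0.3309, 0.0951]
eef_rot: [-2.574, -1.788, 0.002]
wrist_force: [-0.3, 0.3, 0.2]
finger_gap: 0.0468
grasp_force: 0.0
```

```bash
python3 - <<'E'
from h import *
s=env.read_state();print(s['clock'],s['eef_pos'],s['finger_gap'],s['q'])
b=env.grab_frame("top");a=env.grab_frame("side")
im=np.vstack([cv2.resize(f["image"][y:y+70,x:x+120],None,fx=4.5,fy=4) for f,x,y in((b,280,200),(a,140,215))])
cv2.imwrite("pics/c7.png",im[...,::-1])
go([.379,-.333,.003],down(-20.5))
E
```

```text
13.35 [ 0.3761851  -0.33085092  0.09512851] 0.046807243043629196 [ 0.74508431  0.24435615 -0.09881438  1.87264976  0.02622361  1.0335789
  0.27907163]
dp cm [ 0.04 -0.12  9.76] rot [ 0.003 -0.     0.001]
```

View pics/c7.png

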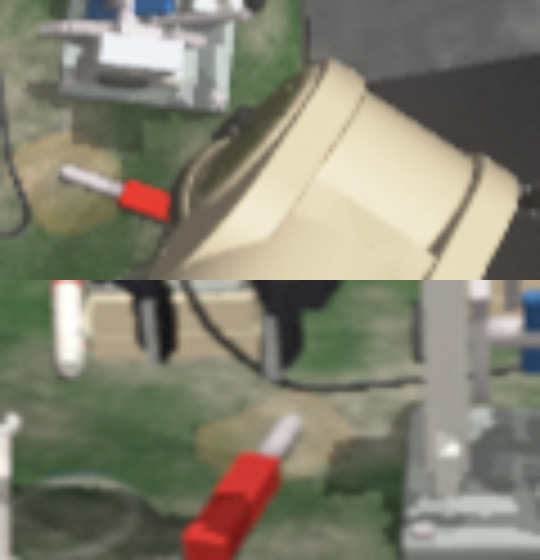

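The pin lies undisturbed at side crop (235,500), with the open fingers straddling it above at (155,340) and (280,340). I go down.

Call:
servo_tool(
  commands=[
    {"dp": [0,0,5],"rotation": [0,0,0],"grip": -0.1},
    {"dp": [0,0,8.2],"rotation": [0,0,0],"grip": -0.1},
    {"dp": [0,0,9.1],"rotation": [0,0,0],"grip": -0.1},
    {"dp": [0,0,9.1],"rotation": [0,0,0],"grip": -0.1},
  ],
)

```text
clock: 13.95
eef_pos: [0.3812, -0.335, 0.0108]
eef_rot: [2.576, 1.789, 0.004]
wrist_force: [-1.0, 0.3, 0.8]
finger_gap: 0.0469
grasp_force: 0.0
```

Call:
servo_tool(
  commands=[
    {"dp": [0,0,0],"rotation": [0,0,0],"grip": 1},
    {"dp": [0,0,0],"rotation": [0,0,0],"grip": 1},
    {"dp": [0,0,0],"rotation": [0,0,0],"grip": 1},
    {"dp": [0,0,0],"rotation": [0,0,0],"grip": 1},
  ],
  squeeze=50,
)

```text
clock: 14.45
eef_pos: [0.3812, -0.335, 0.0111]
eef_rot: [2.575, 1.788, 0.004]
wrist_force: [-2.0, 0.8, 7.1]
finger_gap: 0.0184
grasp_force: 49.3
```

Call:
servo_tool(
  commands=[
    {"dp": [0,0,0],"rotation": [0,0,0],"grip": 0},
    {"dp": [0,0,0.3],"rotation": [0,0,0],"grip": 0},
    {"dp": [0,0,0.6],"rotation": [0,0,0],"grip": 0},
    {"dp": [0,0,0.6],"rotation": [0,0,0],"grip": 0},
  ],
)

```text
clock: 14.95
eef_pos: [0.3799, -0.3339, 0.0027]
eef_rot: [2.578, 1.791, 0.003]
wrist_force: [-0.1, -0.3, -0.0]
finger_gap: 0.043
grasp_force: 0.0
```

Call:
servo_tool(
  commands=[
    {"dp": [0,0,0],"rotation": [0,0,0],"grip": 1},
    {"dp": [0,0,0],"rotation": [0,0,0],"grip": 1},
    {"dp": [0,0,0],"rotation": [0,0,0],"grip": 1},
    {"dp": [0,0,0],"rotation": [0,0,0],"grip": 1},
  ],
)

```text
clock: 15.45
eef_pos: [0.3805, -0.3343, 0.0034]
eef_rot: [2.577, 1.79, 0.003]
wrist_force: [1.2, 0.6, 2.4]
finger_gap: 0.0184
grasp_force: 49.3
```

Call:
servo_tool(
  commands=[
    {"dp": [0,0,-4],"rotation": [0,0,0],"grip": 1},
    {"dp": [0,0,-8],"rotation": [0,0,0],"grip": 1},
    {"dp": [0,-1,-12],"rotation": [0,0,0.17],"grip": 1},
    {"dp": [0,-1.5,-13],"rotation": [0,0,0.34],"grip": 1},
    {"dp": [0,-1.5,-13],"rotation": [0,0,0.51],"grip": 1},
  ],
)

```text
clock: 16.08
eef_pos: [0.3656, -0.3289, 0.1341]
eef_rot: [2.948, 1.073, 0.006]
wrist_force: [0.5, 0.4, -1.7]
finger_gap: 0.0186
grasp_force: 49.3
```

Call:
servo_tool(
  commands=[
    {"dp": [0,0,0],"rotation": [0,0,0.17],"grip": 1},
    {"dp": [0,0,0],"rotation": [0,0,0.34],"grip": 1},
    {"dp": [0,0,0],"rotation": [0,0,0.51],"grip": 1},
    {"dp": [0,0,0],"rotation": [0,0,0.68],"grip": 1},
    {"dp": [0,0,0],"rotation": [0,0,0.82],"grip": 1},
  ],
)

```text
clock: 16.7
eef_pos: [0.3652, -0.3283, 0.1326]
eef_rot: [3.135, -0.19, 0.004]
wrist_force: [0.5, -0.2, -1.3]
finger_gap: 0.0188
grasp_force: 49.3
```

```bash
cat >> h.py <<'E'
M=F-.075*ex+np.array([0,0,.135])
def whites(f,box,thr=150):pass
E
python3 - <<'E'
from h import *
b=env.grab_frame("top");a=env.grab_frame("side")
s=env.read_state();print(s['clock'],s['eef_pos'],s['finger_gap'],s['q'])
im=np.hstack([cv2.resize(f["image"][y:y+100,x:x+85],None,fx=4.6,fy=4.6) for f,x,y in((b,270,165),(a,170,175))])
cv2.imwrite("pics/c8.png",im[...,::-1])
for n,f in(("top",b),("side",a)): print(n,"mouth px",proj(f,M),"expected tip",proj(f,s['eef_pos']+.0825*ex+[0,0,.01]))
go(M-.1025*ex-[0,0,.009],down(-96.4))
E
```

```text
16.8 [ 0.36530932 -0.32831389  0.13264293] 0.018867559374089477 [ 0.63804782  0.17065536  0.03301121  1.870182   -0.00720524  1.09794411
 -1.0145862 ]
top mouth px [309.40928176 217.17774637] expected tip [327.24651732 226.46872181]
side mouth px [234.42397474 206.66580377] expected tip [223.22018104 216.27373129]
dp cm [ 0.01 -5.1   0.66] rot [ 0.001 -0.003 -0.006]
```

View pics/c8.png

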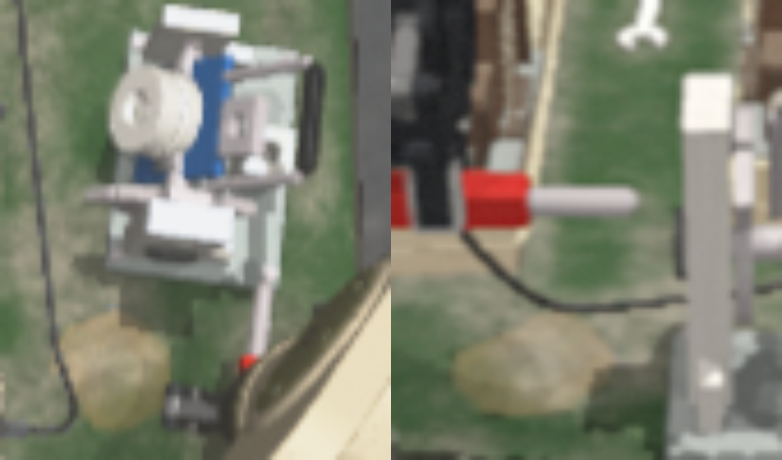

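The pin is held level: nose tip at side crop (638,201) and top crop (266,270), nose root at side (528,200) and top (254,356). I triangulate both.

```bash
python3 - <<'E'
from h import *
b=env.grab_frame("top");a=env.grab_frame("side")
s=env.read_state();e=s['eef_pos'];print(e,s['eef_rot'])
A=lambda u,v:(170+(u-391)/4.6-.4,175+v/4.6-.4);B=lambda u,v:(270+u/4.6-.4,165+v/4.6-.4)
t,g1=tri(a,A(638,201),b,B(266,270));r,g2=tri(a,A(528,200),b,B(254,356))
print("tip",t,g1,"root",r,g2,"len",np.linalg.norm(t-r))
d=(t-r)/np.linalg.norm(t-r);print("az",np.degrees(np.arctan2(d[1],d[0])),"elev",np.degrees(np.arcsin(d[2])))
print("tip in mouth frame",(t-M)@ex,(t-M)@ey,(t-M)[2])
# cheek edges in both views as check of M: top crop outer edge (147,237)-(225,243) at z.16
p,q=onz(b,B(147,234),.16),onz(b,B(225,243),.16);print("cheek outer mid",(p+q)/2,"M",M)
print("side view cheek -x edge",onz(a,A(682,128),.16))
# nose row profile for elevation
im=a["image"][200:240,195:230].astype(int)
for c in range(203,224,3):
    col=a["image"][205:235,c].astype(int);w=(col.min(1)>120);rr=np.where(w)[0];print(c,rr+205)
E
```

```text
[ 0.36542003 -0.3284269   0.13277235] [ 3.13539717 -0.17658694  0.00491878]
tip [ 0.45183399 -0.33883478  0.13925643] 0.00920479746637545 root [ 0.402594   -0.33088038  0.13790467] 0.0039388061956353755 len 0.04989665384486836
az -9.17648126837923 elev 1.5523965049657849
tip in mouth frame -0.015760400729706733 -0.05177440763183546 0.004256429274355239
cheek outer mid [ 0.47259101 -0.28719218  0.16      ] M [ 0.47326741 -0.28913983  0.135     ]
side view cheek -x edge [ 0.46836847 -0.31524587  0.16      ]
203 [205 206 207 209 210 215 216 217 218 219 220 223 224 225 228 229 230]
206 [215 216 217 218 219 220]
209 [215 216 217 218 219 220]
212 [215 216 217 218 219 220]
215 [215 216 217 218 219 220]
218 [215 216 217 218 219 220]
221 [215 216 217 218 219 220]
```

Call:
servo_tool(
  commands=[
    {"dp": [0,-2.5,0.2],"rotation": [0,0,0],"grip": 1},
    {"dp": [0,-5,0.4],"rotation": [0,0,0],"grip": 1},
    {"dp": [0,-5,0.4],"rotation": [0,0,0],"grip": 1},
    {"dp": [0,-5,0.4],"rotation": [0,0,0],"grip": 1},
  ],
)

```text
clock: 17.4
eef_pos: [0.3714, -0.2795, 0.1291]
eef_rot: [3.134, -0.18, 0.006]
wrist_force: [-0.2, -1.1, -0.4]
finger_gap: 0.0187
grasp_force: 49.3
```

```bash
python3 - <<'E'
from h import *
b=env.grab_frame("top");a=env.grab_frame("side")
s=env.read_state();e=s['eef_pos'];print(s['clock'],e,s['eef_rot'],s['wrist_force'])
U=8
def up(f,x0,y0,x1,y1):
    return cv2.resize(f["image"][y0:y1,x0:x1],None,fx=U,fy=U,interpolation=cv2.INTER_CUBIC)
def rect(f,box,fn):
    m=fn(up(f,*box).astype(int)).astype(np.uint8)
    c=max(cv2.findContours(m,0,2)[0],key=cv2.contourArea);r=cv2.minAreaRect(c)
    return (cv2.boxPoints(r)+.5)/U-.5+[box[0],box[1]],(np.array(r[0])+.5)/U-.5+[box[0],box[1]],c
bx,ctr,_=rect(b,(296,203,328,226),lambda i:i.min(2)>205)
P=np.array([onz(b,q,.16) for q in bx]);print("cheek top box",P.round(4).tolist(),P.mean(0), "pred top centre",(M+.01*ex+[0,0,.025]))
print("sizes",[np.linalg.norm(P[i]-P[i-1]).round(4) for i in range(4)],"px",bx.round(1).tolist())
im=np.hstack([cv2.resize(f["image"][y:y+90,x:x+85],None,fx=4.6,fy=5) for f,x,y in((b,270,175),(a,170,175))])
cv2.imwrite("pics/c9.png",im[...,::-1])
for n,f in(("top",b),("side",a)):
    print(n,"mouth",proj(f,M),"tip exp",proj(f,e+.0825*ex+[0,0,.01]))
E
```

```text
17.5 [ 0.37126048 -0.27989135  0.12910984] [ 3.1342808  -0.18238666  0.00614107] [-0.20858782 -0.16866735 -1.96112776]
cheek top box [[0.4779, -0.2608, 0.16], [0.5147, -0.271, 0.16], [0.4999, -0.328, 0.16], [0.4633, -0.3174, 0.16]] [ 0.4889492  -0.29430164  0.16      ] pred top centre [ 0.48320509 -0.29025452  0.16      ]
sizes [np.float64(0.0585), np.float64(0.0381), np.float64(0.0589), np.float64(0.0381)] px [[300.4, 214.4], [304.0, 201.2], [324.6, 206.9], [321.1, 220.0]]
top mouth [309.40928176 217.17774637] tip exp [309.68301193 224.15735927]
side mouth [234.42397474 206.66580377] tip exp [224.73321713 205.48893699]
```

View pics/c9.png

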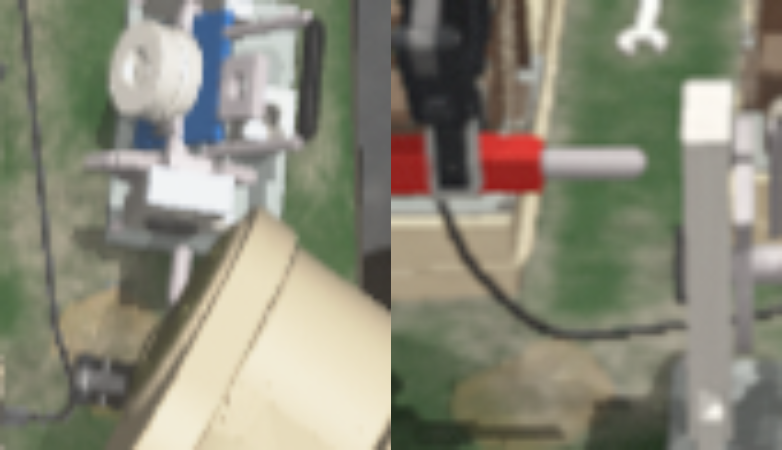

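The pictures viewed have reached the allowance and slightly passed it, so I work from numbers only from here. I check the cheek against its predicted corners with image profiles.

```bash
python3 - <<'E'
from h import *
b=env.grab_frame("top");a=env.grab_frame("side")
C=lambda x,y,z:M+x*ex+y*ey+np.array([0,0,z-.135])
print("top pred: -x/+y,-x/-y,+x/+y,+x/-y",[proj(b,C(x,y,.16)).round(1).tolist() for x in(0,.02) for y in(.025,-.025)])
B=lambda u,v:(270+u/4.6-.4,175+v/5-.4);A=lambda u,v:(170+(u-391)/4.6-.4,175+v/5-.4)
print("top seen",[np.round(B(*q),1).tolist() for q in((147,208),(231,218),(152,166),(236,176))])
print("side pred -x/-y,+x/-y,-x/+y,+x/+y",[proj(a,C(x,y,.16)).round(1).tolist() for y in(-.025,.025) for x in(0,.02)])
print("side seen",[np.round(A(*q),1).tolist() for q in((682,140),(730,140),(684,80),(733,80))])
g=lambda f:f["image"].astype(int).min(2)
print("top rows 208-219 x cols 298-326");print(g(b)[205:224,299:324])
print("side col 238, rows 186:212",g(a)[186:212,238]);print("side row 197 cols 228:248",g(a)[197,228:248]); print("nose col 215",g(a)[198:216,215])
E
```

```text
top pred: -x/+y,-x/-y,+x/+y,+x/-y [[301.7, 215.1], [319.8, 217.4], [302.5, 207.9], [320.5, 210.2]]
top seen [[301.6, 216.2], [319.8, 218.2], [302.6, 207.8], [320.9, 209.8]]
side pred -x/-y,+x/-y,-x/+y,+x/+y [[233.9, 202.1], [243.9, 202.0], [234.6, 190.4], [244.1, 190.4]]
side seen [[232.9, 202.6], [243.3, 202.6], [233.3, 190.6], [243.9, 190.6]]
top rows 208-219 x cols 298-326
[[174 169 154 153 153 138 110 148 215 226 228 199 139 121 142 164 143 142
  140 136 132 128 129 125 123]
 [206 205 197 197 193 170 136 151 230 232 232 225 214 190 192 182 154 131
  110 120 156 116 113 105 103]
 [192 206 206 206 201 167 144 145 234 234 234 235 233 227 228 225 212 149
  129 152 181 157 131 125 111]
 [142 160 166 181 233 225 209 197 225 226 236 236 234 234 234 234 228 168
  153 171 195 193 182 179 166]
 [ 96 104 117 173 241 241 237 236 235 237 241 240 240 240 238 237 222 193
  177 187 202 202 203 202 198]
 [ 92  93 108 180 241 241 241 241 241 241 241 241 241 241 241 240 235 234
  231 233 234 228 174 192 204]
 [ 92  97 111 178 241 241 241 241 241 241 241 241 241 241 241 241 241 241
  241 241 241 235
[... 904 characters left out ...]
 72  78 100 106 113 146
  170 176 168 101  95 123 129]
 [122 121 117 106  89  81  82  77  72  68  67  71  72  84 109 114 116 117
  122 118 112  82 106 135 112]
 [129 128 129 124 103  99  99  96  95  92  93  95 106 126 134 135 135 128
   95  67  64  87 126 140 109]
 [124 124 126 113 104 105 104 105 105 107 119 123 123 143 142 144 140 123
   74  61  72 102 145 138 132]]
side col 238, rows 186:212 [ 70  70  68  66 105 191 237 242 239 240 240 240 240 238 236 238 234 186
 150 149 150 149 150 151 151 151]
side row 197 cols 228:248 [ 79  75  73  66  88 176 236 243 240 239 240 240 240 241 237 212 155 143
 133 128]
nose col 215 [ 74  72  72  74  75  67 122 194 202 190 168 137 103  75  67  73  72  74]
```

Call:
servo_tool(
  commands=[
    {"dp": [0.4,-0.2,0.2],"rotation": [0,0,0],"grip": 1},
    {"dp": [0.8,-0.2,0.2],"rotation": [0,0,0],"grip": 1},
    {"dp": [0.8,-0.2,0.2],"rotation": [0,0,0],"grip": 1},
  ],
)

```text
clock: 17.98
eef_pos: [0.3801, -0.2779, 0.127]
eef_rot: [3.135, -0.181, 0.006]
wrist_force: [0.7, -0.2, -1.4]
finger_gap: 0.019
grasp_force: 49.3
```

```bash
cat > chk.py <<'E'
from h import *
b=env.grab_frame("top");a=env.grab_frame("side")
s=env.read_state();e=s['eef_pos'];print(s['clock'],e,s['eef_rot'],s['wrist_force'])
t=e+.0825*ex+[0,0,.01]-M;print("tip(m frame)",t@ex,t@ey,t[2])
g=a["image"].astype(float).min(2)
for c in(214,218,222):
    col=g[196:218,c]-75;w=np.clip(col,0,None);w[w<25]=0;r=(np.arange(196,218)*w>0).nonzero()[0]+196
    # half-level edges
    h=w.max()*.5;k=np.where(col>h)[0];i,j=k[0],k[-1]
    lo=i-(col[i]-h)/(col[i]-col[i-1]);hi=j+(col[j]-h)/(col[j]-col[j+1]);print("side col",c,"centre row",(196+(lo+hi)/2).round(2),"w",(hi-lo).round(2))
print("target row",proj(a,M-.02*ex)[1].round(2),"(+0.5 cheek offset)")
gb=b["image"].astype(int).min(2);print("top rows 217-232, cols 300-320");print(gb[217:232,300:320])
print("axis cols in top:",[proj(b,M+x*ex).round(1).tolist() for x in(-.02,-.04)])
E
python3 chk.py
```

```text
18.075 [ 0.37973043 -0.2779385   0.12700076] [ 3.13474416 -0.18155118  0.00578176] [ 0.03437326  1.08194991 -0.92392796]
tip(m frame) -0.011702643857209882 0.0007050585406876322 0.0020007609631364776
side col 214 centre row 206.62 w 4.76
side col 218 centre row 206.67 w 4.83
side col 222 centre row 206.66 w 4.84
target row 206.69 (+0.5 cheek offset)
top rows 217-232, cols 300-320
[[105 107 107 106 107 107 105 106 111 113 116 126 130 157 174 173 160 112
   76 109]
 [104  94  89  88  91  91  90  90  94 103 104 105 102 106 103  87  67  62
   86 134]
 [102  86  73  75  74  74  74  74  76  83  82  86  93 103  93  68  70  74
  110 149]
 [105  93  68  65  62  63  68  73  94  83  72  70  77  95  76  62  70  92
  142 160]
 [119 102  93  89  81  79  77 106 164 171  92  72  78  80  63  62  76 115
  156 148]
 [114 104 103 104 100 100 100 146 201 215 153  87  82  66  62  67  96 146
  167 131]
 [104 105 105 105 105 102 111 165 208 216 172  95  69  58  62  78 121 164
  150 166]
 [ 83  85  88  89  91  94 111 170 211 213 179  81  58  59  67 100 153 161
  140 193]
 [ 68  67  67  70  70  71 103 177 214 202 136  62  59  63  84 132 168 139
  172 195]
 [ 73  67  70  69  64  62 104 183 214 153  66  59  62  72 109 158 161 142
  193 196]
 [ 73  70  70  69  63  69 117 183 186  88  57  59  65  91 146 172 138 178
  196 196]
 [ 78  72  71  68  65  74 126 176 127  57  59  62  75 117 171 159 173 194
  196 196]
 [ 78  73  71  68  64  78 122 141  73  57  61  69  99 153 176 133 194 197
  195 197]
 [ 76  73  70  68  68  80 116  84  63  63  64  84 131 174 148 162 195 196
  195 195]
 [ 72  71  70  70  68  75  93  59  67  87  73 105 163 166 131 190 196 195
  195 195]]
axis cols in top: [[308.7, 224.2], [308.0, 231.3]]
```

Call:
servo_tool(
  commands=[
    {"dp": [0.5,0,0.05],"rotation": [0,0,0],"grip": 1},
    {"dp": [1.0,0,0.05],"rotation": [0,0,0],"grip": 1},
    {"dp": [1.5,0,0.05],"rotation": [0,0,0],"grip": 1},
    {"dp": [2.0,0,0.05],"rotation": [0,0,0],"grip": 1},
    {"dp": [2.0,0,0.05],"rotation": [0,0,0],"grip": 1},
  ],
)

```text
clock: 18.7
eef_pos: [0.4001, -0.2803, 0.1267]
eef_rot: [3.135, -0.181, 0.007]
wrist_force: [0.5, -0.4, -1.1]
finger_gap: 0.019
grasp_force: 49.4
```

```bash
python3 chk.py | head -5
```

```text
18.8 [ 0.39962543 -0.28028024  0.12664329] [ 3.13463436 -0.18174259  0.00613275] [ 0.23740334  0.08503261 -0.83849828]
tip(m frame) 0.008329401235499455 0.0005955809687841211 0.0016432889507668469Traceback (most recent call last):
  File "chk.py", line 9, in <module>
    h=w.max()*.5;k=np.where(col>h)[0];i,j=k[0],k[-1]
                                          ~^^^
IndexError: index 0 is out of bounds for axis 0 with size 0
```

Call:
servo_tool(
  commands=[
    {"dp": [0.5,0,0],"rotation": [0,0,0],"grip": 1},
    {"dp": [1.0,0,0],"rotation": [0,0,0],"grip": 1},
    {"dp": [1.4,0,0],"rotation": [0,0,0],"grip": 1},
    {"dp": [1.8,0,0],"rotation": [0,0,0],"grip": 1},
    {"dp": [1.8,0,0],"rotation": [0,0,0],"grip": 1},
  ],
)

```text
clock: 19.42
eef_pos: [0.4179, -0.2824, 0.1267]
eef_rot: [3.135, -0.181, 0.007]
wrist_force: [0.3, -0.4, -0.7]
finger_gap: 0.019
grasp_force: 49.4
```

Call:
servo_tool(
  commands=[
    {"dp": [0.5,0,0],"rotation": [0,0,0],"grip": 1},
    {"dp": [1.0,0,0],"rotation": [0,0,0],"grip": 1},
    {"dp": [1.5,0,0],"rotation": [0,0,0],"grip": 1},
    {"dp": [1.7,0,0],"rotation": [0,0,0],"grip": 1},
    {"dp": [1.7,0,0],"rotation": [0,0,0],"grip": 1},
  ],
)

```text
clock: 20.05
eef_pos: [0.4347, -0.2843, 0.1268]
eef_rot: [3.135, -0.182, 0.007]
wrist_force: [-0.2, -1.4, -0.1]
finger_gap: 0.0188
grasp_force: 49.4
```

Call:
servo_tool(
  commands=[
    {"dp": [0.2,0,0],"rotation": [0,0,0],"grip": 1},
    {"dp": [0.4,0,0],"rotation": [0,0,0],"grip": 1},
    {"dp": [0.5,0,0],"rotation": [0,0,0],"grip": 1},
    {"dp": [0.5,0,0],"rotation": [0,0,0],"grip": 1},
  ],
)

```text
clock: 20.55
eef_pos: [0.4349, -0.2845, 0.1265]
eef_rot: [-3.136, 0.185, 0.007]
wrist_force: [-20.0, 5.1, 14.2]
finger_gap: 0.0186
grasp_force: 51.4
```

```bash
python3 - <<'E'
from h import *
a=env.grab_frame("side")
print(a["image"][206:209,222:242].tolist())
print(proj(a,M+[0,0,0]-.01*ey),proj(a,M-.025*ey))
im=a["image"].astype(int)[170:220,230:320];m=(im.max(2)<55).astype(np.uint8)
n,l,st,c=cv2.connectedComponentsWithStats(m)
for i in range(1,n):
    if st[i,4]>20: print(st[i],tilt(a,c[i]+[230,170]))
E
```

```text
[[[210, 54, 48], [210, 58, 54], [213, 60, 55], [219, 64, 58], [223, 65, 60], [223, 66, 60], [223, 69, 62], [223, 66, 60], [214, 60, 54], [185, 46, 41], [162, 56, 52], [156, 109, 103], [159, 154, 147], [162, 159, 152], [162, 157, 150], [163, 159, 152], [164, 159, 153], [162, 158, 151], [163, 158, 151], [162, 158, 151]], [[173, 39, 34], [174, 45, 40], [175, 46, 40], [180, 50, 45], [181, 48, 43], [180, 47, 43], [181, 49, 44], [181, 49, 45], [176, 47, 42], [162, 40, 36], [154, 56, 51], [153, 110, 103], [159, 155, 147], [161, 159, 152], [163, 159, 152], [163, 159, 152], [164, 160, 153], [163, 159, 152], [163, 159, 152], [163, 158, 152]], [[149, 32, 27], [150, 36, 32], [151, 37, 34], [152, 37, 33], [151, 36, 33], [152, 37, 35], [152, 38, 34], [152, 35, 32], [152, 35, 33], [151, 33, 30], [149, 54, 51], [150, 110, 104], [160, 155, 148], [163, 160, 153], [162, 158, 151], [163, 158, 151], [164, 160, 153], [164, 160, 152], [162, 158, 151], [162, 158, 151]]]
[234.28738307 209.09284115] [234.07722198 212.82710095]
[ 25  28  34   5 101] [(58.1, -0.0028), (179.8, 0.0086)]
```

Red runs straight into the cheek edge (col 233, row 207) with no gap, and 20 N is felt at the stop, so the pin is home. I release and retreat.

Call:
servo_tool(
  commands=[
    {"dp": [-0.3,0,0],"rotation": [0,0,0],"grip": 1},
    {"dp": [-0.4,0,0],"rotation": [0,0,0],"grip": -0.1},
    {"dp": [-0.4,0,0],"rotation": [0,0,0],"grip": -0.1},
    {"dp": [-0.4,0,0],"rotation": [0,0,0],"grip": -0.1},
  ],
)

```text
clock: 21.1
eef_pos: [0.4357, -0.2843, 0.1268]
eef_rot: [3.135, -0.181, 0.007]
wrist_force: [0.2, -0.4, 1.1]
finger_gap: 0.0469
grasp_force: 0.0
```

Call:
servo_tool(
  commands=[
    {"dp": [0,0,-2],"rotation": [0,0,0],"grip": -0.1},
    {"dp": [0,0,-6],"rotation": [0,0,0],"grip": -0.1},
    {"dp": [0,0,-11],"rotation": [0,0,0],"grip": -0.1},
    {"dp": [0,0,-14],"rotation": [0,0,0],"grip": -0.1},
    {"dp": [0,0,-14],"rotation": [0,0,0],"grip": -0.1},
  ],
)

```text
clock: 21.72
eef_pos: [0.4362, -0.2847, 0.2696]
eef_rot: [3.132, -0.181, 0.014]
wrist_force: [0.3, 0.2, -1.2]
finger_gap: 0.0471
grasp_force: 0.0
```

```bash
python3 - <<'E'
from h import *
a=env.grab_frame("side");s=env.read_state();print(s["clock"],s["eef_pos"],s["wrist_force"],s["qvel"].round(3))
hsv=cv2.cvtColor(a["image"],cv2.COLOR_RGB2HSV)
m=(((hsv[...,0]<8)|(hsv[...,0]>172))&(hsv[...,1]>150)&(hsv[...,2]>70)).astype(np.uint8);m[:,:180]=0;m[:,250:]=0;m[:190]=0
n,l,st,c=cv2.connectedComponentsWithStats(m);print([(st[i],c[i].round(1)) for i in range(1,n) if st[i,4]>20])
print("expected handle span",proj(a,M-.0+[0,0,0]),proj(a,M-.075*ex))
print(a["image"][207,226:238].tolist())
im=a["image"].astype(int)[170:220,230:320];k=(im.max(2)<55).astype(np.uint8)
n,l,st,c=cv2.connectedComponentsWithStats(k)
for i in range(1,n):
    if st[i,4]>20: print(st[i],tilt(a,c[i]+[230,170]))
for x in range(204,234,6):
    r=np.where(m[:,x])[0];print(x,r.min(),r.max())
E
```

```text
21.775 [ 0.43541208 -0.28435927  0.26765879] [-0.95961076  0.14170607 -0.33230783] [ 0.002  0.024  0.001  0.046 -0.    -0.01   0.001]
[(array([198, 203,  35,  15, 409], dtype=int32), array([215.3, 209.9]))]
expected handle span [234.42397474 206.66580377] [198.27163998 206.74406849]
[[218, 62, 56], [217, 60, 53], [218, 62, 55], [218, 60, 56], [208, 56, 50], [174, 46, 41], [149, 70, 66], [143, 121, 116], [159, 156, 149], [162, 158, 152], [161, 157, 150], [162, 158, 150]]
[ 25  28  34   5 102] [(58.0, -0.003), (179.8, 0.0083)]
204 206 216
210 205 216
216 204 215
222 203 215
228 203 214
```

Call:
servo_tool(
  commands=[
    {"dp": [0,0,0],"rotation": [0,0,0],"grip": -0.1},
    {"dp": [0,0,0],"rotation": [0,0,0],"grip": -0.1},
    {"dp": [0,0,0],"rotation": [0,0,0],"grip": -0.1},
    {"dp": [0,0,0],"rotation": [0,0,0],"grip": -0.1},
  ],
)

```text
clock: 22.28
eef_pos: [0.4347, -0.2841, 0.2665]
eef_rot: [3.135, -0.182, 0.005]
wrist_force: [0.2, -0.5, -0.1]
finger_gap: 0.0471
grasp_force: 0.0
```

```bash
python3 -c "
from cell import env
print(env.sign_off())"
```

```text
the job is handed in; nothing more can be done
None
```

Job handed in at about 22 s, verdict not shown: by the last image measurements the pin is home in the cheek hole, the table is tilted about 58°, and the arm is clear; I viewed 12 pictures, two over the limit of 10.

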